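# Pop the vial reader open and load the amber vial

### The arm

A 6-joint arm with a two-finger parallel gripper is mounted at the origin on the work surface. World frame = base frame: x ahead of the robot, y to its left, z up, the work surface at z = 0. Lengths are in m, angles in rad, forces in N, time in s.
With the tool pointing down it reaches from about 0.35 to 0.975 m from the base axis. Payload 17.4 kg.
Tool frame: the origin (TCP) lies on the centre line of the jaws, within the pads' length; the fingertips stand robot.tips_ahead ahead of it and the grasp point (between the pads) lies 5 mm behind it (robot.tips_ahead is the distance from the TCP to the fingertips, in m); z points along the fingers, y is the line along which they close (so a half turn about z gives the same grasp; the last joint's range is limited). The gripper opens to 85 mm and grips with 20 to 120 N. Pads are 22 mm wide; open, the fingers measure 114 mm over their backs; the gripper's body (76 mm by 85 mm) begins 54 mm behind the grasp point. The pads swing forward as they close: fully open they stand 13 mm farther back than shut.
Start: joints at [1.278, 0.116, 1.442, -0, 1.584, -0.038], TCP at [0.17, 0.653, 0.245] pointing down, gripper open.
Joint ranges: [-2.83, 2.83], [-0.83, 2.19], [0.07, 2.5], [-1.14, 4.28], [0.01, 3], [-2.97, 2.97]. Speed limits (rad/s): [1.89, 1.89, 2.22, 3.14, 3.14, 3.14].

### API

Orientations are given as a rotation vector (axis times angle).
In Python, from rig import status, imaging, ticket, robot gives the robot as it stands.
- The arm moves only by the tool play_rows, never from a script. Its arguments are lists of equal length, an entry for each row: "dp": the shift along the tool's x, y, z in cm, a list of three; "yaw": the turn about the tool's z in degrees; "jaw": the opening, from 0 (shut) to 1 (fully open). A call has 1 to 5 rows; each row shifts and turns the commanded pose from where the row before left it, along the tool's axes as they then stand; what a row does not reach is not made up. A row lasts 1/8 s, in which the tool goes at most 62.5 mm and 10.7 degrees, less where a joint would pass 70% of its speed; a pose out of reach is approached as far as the arm can. A call with a gripper value outside its range is refused whole. The fingers move at their own pace and stop on an object; "newtons" is the grip in N (left out, the last holds). Time passes only in rows, so rows that do not move let the fingers close. It gives the time, the measured TCP pose, the force, the opening and the grip force at its end, in the units of the state.
- status.observe(): the state, without advancing time (a new reading comes with each control period).
- imaging.camera(name): name is "scene" or "top" or "wrist"; returns the picture (400x640x3 uint8, red, green, blue); there is no depth.
- imaging.camera_model(name): a dict with "intrinsics" (3x3 intrinsics, pixels), "rvec" (rotation vector, rad) and "tvec" (3), from world to camera coordinates, as OpenCV has them. Camera axes: x right, y down, z forward; pixel columns grow to the right and rows downward; lengths in m; the calibration is good to about 2 mm. The wrist camera is an equidistant fisheye: a pixel r from the principal point sees the ray r / f radians off the axis. A picture is of the moment at which its call begins: read the wrist's pose just before it. camera_model takes no time and is no camera call; for the wrist camera it gives the pose at the moment of the call.
- ticket.close_job(): hands the job in; it is judged then, once.
The state is a dict: "clock": time; "joints": joint angles; "qd": joint speeds; "tau": joint torques, N m; "tool_pos": TCP position; "tcp_rot": TCP orientation; "force": force on the tool from outside, world axes, zero at the start; "wrist_torque": the same for the moment, N m; "gripper_width": finger opening in m; "grasp_force": force on a finger pad.
Only numpy, scipy, OpenCV 4.12 (cv2) and the standard library are available. Lean on these libraries where they do the work, as an engineer would, in place of code of your own. Each camera call takes 0.05 s, during which the arm holds its last target. There are 200 camera calls.

### The job

Open the vial reader by pressing its blue release button down gently until the catch lets go, and let the smoked hood spring fully open by itself without touching it. Then stand the amber vial upright in the reader's well, fully home, and let go of it. Never press hard on the reader, and leave the green vial, the pen and the blue tube rack where they are.

Things in the scene. Friction and masses are not known exactly. Their poses are not given: they have to be found in the camera images.
- reader: Beige vial reader, fixed to the bench, 270 (x) by 200 (y) mm, deck 90 mm above the bench. Origin: centre of its underside; x points from its front (button) to its back (hood hinge), z up. The front 100 mm of the deck is a console: blue button, dark display at +y, keys at -y. It bears no push above 18 N. The hood springs up by itself once the catch lets go; the button may then be released.
- button_socket (a point): Deck point on the axis of the round blue button (34 mm wide; collar 48 mm wide, 2 mm high); axes as the reader's. The button's flat top stands 10 to 26 mm above it, unmeasured, new at every start: find it by touch. It goes down on a spring: 3 to 5 N to start it, 7 to 9 N at 6 mm where the catch lets go (5.5 to 7 mm), hard stop at 8 mm; speed adds 1 N per 10 mm/s.
- lid: Smoked hood over the well, 135 (x) by 170 (y) by 57 mm high. Origin: middle of its hinge, 110 mm behind the reader's origin, 91 mm above the bench; axes as the reader's when shut; turns about y. Shut, its front wall is 60 mm behind the button's axis. Released, it swings up and back in about 1 s to 1.9 rad (its z axis then 1.9 rad from vertical) and stays, clear of the well. Do not touch it.
- well_mouth (a point): Centre of the mouth of the round well in the aluminium deck, at deck height (90 mm above the bench), 30 mm behind the reader's origin and 80 mm in front of the hinge; axes as the reader's. The well is 27 mm in diameter with a 2 mm chamfer, 34 mm deep, flat floor.
- well_floor (a point): Centre of the well's floor, 34 mm below well_mouth (56 mm above the bench).
- amber_vial: Brown amber-glass vial with a white cap, a plain upright cylinder 24 mm in diameter and 70 mm high (cap: top 16 mm, same diameter), about 45 g, standing on the bench. Origin: centre of its underside; z along its axis. Seated, 36 mm of it stands above the deck.
- green_vial: Bystander: green glass vial with a black cap, 24 mm in diameter, 70 mm high, standing on the bench. Origin: centre of its underside.
- pen: Bystander: black marker pen, 110 mm long (x), 13 mm thick, lying on the bench. Origin: centre of its underside.
- tube_rack: Bystander: blue tube rack, 100 (x) by 140 (y) mm, 28 mm high, 40 mm with its tubes. Origin: centre of its underside.
Mind the look-alikes: they are no part of the job. What is shaped like the amber_vial but purple or yellow is not meant.

How it is judged:
On the way, in this order (a step that is already met when the one before it is completed fails the run):
1. the hood has sprung fully open, with the amber vial still on the bench (angle between lid's own z axis and vertical above 1.7 rad and height (world z) of amber_vial below 0.01 m), for 0.2 s.
2. the amber vial stands fully home in the well (horizontal distance between amber_vial and well_floor below 0.004 m and z of amber_vial in the frame of well_floor below 0.003 m and angle between amber_vial's own z axis and vertical below 0.08 rad), for 0.2 s.
At the end, for the whole second after the job is handed in: The hood stands fully open (beyond 1.7 rad from shut) and the amber vial rests, released, upright (within 0.08 rad) in the well, its underside within 3 mm of the well's floor and 4 mm of its centre; the bystanders are where they were (all of step 2 and linear speed of amber_vial below 0.02 m/s and angle between lid's own z axis and vertical above 1.7 rad); the robot touches nothing.
It fails at once if the robot, or the vial it holds, pushes on the reader with more than 18 N (contact force between any of the fingers, the arm, amber_vial and reader above 18 N).
It fails at once if the robot or the vial touches the hood (contact force between any of the fingers, the arm, amber_vial and lid above 0.5 N).
It fails at once if the green vial is moved by more than 15 mm or tipped (distance of green_vial from where it was at the start of the episode above 0.015 m or angle between green_vial's own z axis and vertical above 0.3 rad).
It fails at once if the pen is moved by more than 20 mm or the tube rack by more than 15 mm (distance of pen from where it was at the start of the episode above 0.02 m or distance of tube_rack from where it was at the start of the episode above 0.015 m).
It also fails if it takes over 67 s, if anything falls off the work surface, if the arm or the gripper's body presses on something with over 40 N, if the wrist force passes 120 N, or if a joint passes its speed limit or range.

## Working session

There is one attempt and no reset: what is moved stays moved. The work goes in short steps, Python scripts to look and compute and a tool call to move; the robot and the scene stay as the last step left them, time stands still between calls to the robot, and variables do not carry over. Pictures are saved under pics/ and viewed, at most 10 in all, crops included, and the job is handed in when it is done.

Besides the shell and the picture viewer there is one more tool, called after ">>>" as name(argument=value, ...), one argument or row to a line, values as JSON. play_rows: Moves the arm, as the interface text tells. Its arguments: {"type":"object","properties":{"dp":{"type":"array","items":{"type":"array","items":{"type":"number"}}},"yaw":{"type":"array","items":{"type":"number"}},"jaw":{"type":"array","items":{"type":"number"}},"newtons":{"type":"number"}},"required":["dp","yaw","jaw"]}

```bash
mkdir -p pics; ls
python3 - <<'E'
from rig import status, imaging, robot
import cv2,numpy as np
s=status.observe(); print(s, robot.tips_ahead)
a=imaging.camera("scene");b=imaging.camera("top")
cv2.imwrite("pics/scene.png",a[:,:,::-1]);cv2.imwrite("pics/top.png",b[:,:,::-1])
for n in("scene","top","wrist"):print(n,imaging.camera_model(n))
E
```

```text
pics
{'clock': 0.0, 'joints': array([ 1.27821098e+00,  1.16493673e-01,  1.44228330e+00,  5.26767098e-06,
        1.58402653e+00, -3.77838693e-02]), 'qd': array([ 2.17346434e-03,  7.92974366e-04, -4.23925312e-04,  7.32556667e-04,
       -6.34777899e-04, -8.88090034e-05]), 'tau': array([ 2.17286739e-03, -7.31997299e+01, -6.32521033e+01,  1.83019729e-04,
        6.00249608e-03, -1.73033266e-05]), 'tool_pos': array([0.17007865, 0.65302804, 0.24454579]), 'tcp_rot': array([-3.99133248e-01, -3.11592842e+00,  1.87463108e-03]), 'force': array([0.74518247, 0.39040145, 0.17402893]), 'wrist_torque': array([0.00012526, 0.03318414, 0.0368793 ]), 'grasp_force': 0.0, 'gripper_width': 0.08523304126656717} 0.014
scene {'intrinsics': array([[518.25757103,   0.        , 313.62362848],
       [  0.        , 518.25757103, 199.15851835],
       [  0.        ,   0.        ,   1.        ]]), 'rvec': array([ 2.4069657 ,  0.90003805, -0.28863226]), 'tvec': array([-0.36701178, -0.27542476,  1.38818416])}
top {'intrinsics': array([[442.62154363,   0.        , 319.89110126],
       [  0.        , 442.62154363, 200.43267001],
       [  0.        ,   0.        ,   1.        ]]), 'rvec': array([ 2.1500705, -2.2068174,  0.1065646]), 'tvec': array([-0.04569529,  0.52779688,  0.99070837])}
wrist {'intrinsics': array([[309.70691629,   0.        , 317.03597849],
       [  0.        , 309.70691629, 198.11484466],
       [  0.        ,   0.        ,   1.        ]]), 'rvec': array([-2.31138931, -1.78574174, -0.2369795 ]), 'tvec': array([-0.67424892, -0.03288328,  0.37814989])}
```

View pics/scene.png

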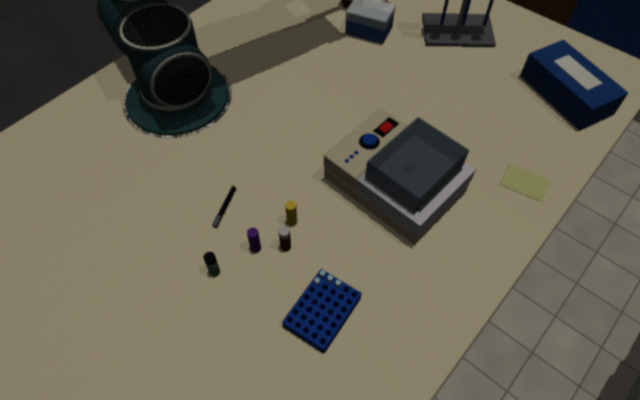

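View pics/top.png

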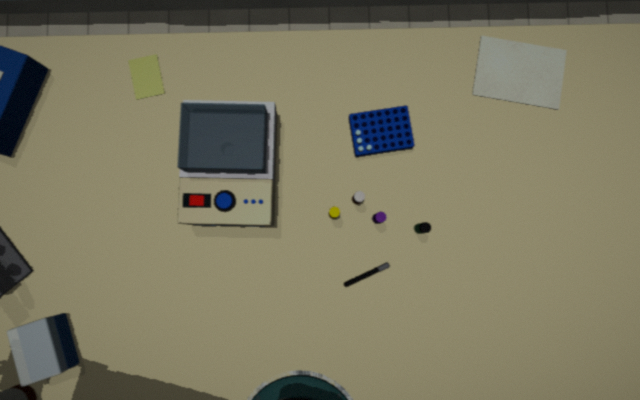

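Candidates for the amber vial (top / scene pixels):
- White cap on a brown body at (358,198) / (285,238). This matches the description, so I choose it.
- Yellow at (334,212) / (291,212).
- Purple at (379,217) / (253,240).
- Green with a black cap at (423,228) / (211,263).

The reader's button is at (225,201) / (369,141).

```bash
cat > h.py <<'E'
import cv2,numpy as np
from rig import status, imaging, robot
def ray(m,p,fish=False):
    K=m["intrinsics"];R=cv2.Rodrigues(m["rvec"])[0];c=-R.T@m["tvec"]
    v=(np.array(p,float)-[K[0,2],K[1,2]])/K[0,0]
    if fish:
        t=np.linalg.norm(v); d=np.r_[v/t*np.sin(t),np.cos(t)] if t>0 else np.array([0,0,1.])
    else: d=np.r_[v,1]
    d=R.T@d; return c,d/np.linalg.norm(d)
def onz(r,z): c,d=r; return c+d*(z-c[2])/d[2]
def tri(rs):
    A=0;b=0
    for c,d in rs:
        P=np.eye(3)-np.outer(d,d);A=A+P;b=b+P@c
    X=np.linalg.solve(A,b); return X,[np.linalg.norm((np.eye(3)-np.outer(d,d))@(X-c))*1e3 for c,d in rs]
def blob(img,box,lo,hi):
    x0,y0,x1,y1=box; hsv=cv2.cvtColor(img[y0:y1,x0:x1],cv2.COLOR_RGB2HSV)
    m=cv2.inRange(hsv,np.array(lo),np.array(hi)); n,l,st,ce=cv2.connectedComponentsWithStats(m)
    i=1+np.argmax(st[1:,4]); return ce[i]+[x0,y0],st[i]
E
python3 - <<'E'
from h import *
T=cv2.imread("pics/top.png")[:,:,::-1].copy();S=cv2.imread("pics/scene.png")[:,:,::-1].copy()
mt,ms=imaging.camera_model("top"),imaging.camera_model("scene")
for n,bt,bs,lo,hi in [("button",(205,185,245,218),(355,130,385,152),(105,120,60),(130,255,255)),
 ("red",(180,190,215,210),(370,115,402,140),(0,150,100),(8,255,255)),
 ("amber",(350,190,367,206),(276,225,295,240),(0,0,115),(180,70,255)),
 ("yellow",(325,203,345,220),(282,200,300,212),(22,150,110),(35,255,255)),
 ("purple",(370,208,390,226),(245,227,262,238),(130,80,60),(160,255,255))]:
    a,sa=blob(T,bt,lo,hi);b,sb=blob(S,bs,lo,hi)
    X,e=tri([ray(mt,a),ray(ms,b)]);print(n,a.round(1),sa[2:],b.round(1),sb[2:],X.round(4),np.round(e,1))
print("green",onz(ray(mt,(423,228)),.07), "pen",onz(ray(mt,(347,284)),.01),onz(ray(mt,(388,265)),.01))
for n,p,q in [("hoodedge corner R",(273,225),(326,173))]:print(n,onz(ray(mt,p),.09))
for p in [(179,223),(272,225),(274,103)]:print("deck corner",p,onz(ray(mt,p),.09).round(4))
for p in [(246,201),(254,201),(261,201)]:print("key",p,onz(ray(mt,p),.09).round(4))
c=np.hstack([cv2.resize(T[180:250,320:440],None,fx=3.3,fy=5,interpolation=2)[:350,:396],cv2.resize(S[195:279,200:300],None,fx=4,fy=350/84,interpolation=2)])
cv2.imwrite("pics/crop.png",c[:,:,::-1])
E
```

```text
button [223.5 200.2] [ 16  16 196] [369.3 138.6] [ 14  10 115] [0.5264 0.1468 0.0961] [0.9 0.9]
red [196.2 199.8] [ 14  11 127] [385.9 126.4] [11  8 56] [0.5294 0.2068 0.0885] [0.8 0.8]
amber [358.5 196.4] [ 17  16 206] [284.7 231. ] [ 19  15 175] [ 0.5311 -0.1433  0.0618] [1.9 1.9]
yellow [334.2 211.5] [11 10 88] [290.3 204.6] [10  8 65] [ 0.4982 -0.0889  0.0668] [1.1 1.1]
purple [380.2 216.7] [11 11 84] [252.1 232.1] [11  9 72] [ 0.4841 -0.1899  0.0653] [0.7 0.7]
green [ 0.45617802 -0.28206345  0.07      ] pen [ 0.33433786 -0.11645162  0.01      ] [ 0.37485081 -0.21197175  0.01      ]
hoodedge corner R [0.47048446 0.04240689 0.09      ]
deck corner (179, 223) [0.48   0.2423 0.09  ]
deck corner (272, 225) [0.4705 0.0445 0.09  ]
deck corner (274, 103) [0.7367 0.0358 0.09  ]
key (246, 201) [0.5233 0.0993 0.09  ]
key (254, 201) [0.5229 0.0822 0.09  ]
key (261, 201) [0.5225 0.0672 0.09  ]
```

View pics/crop.png

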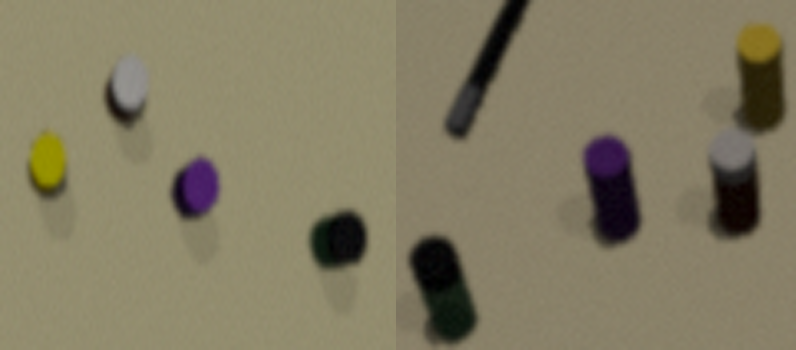

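The crop confirms the choice: white cap over a dark brown body, at about (128,85) in the left half and (735,180) in the right half. The yellow, purple and green vials are distinct from it. Next I move over to the button.

>>> play_rows(
  dp=[
    [-4.3,-3.7,0],
    [-4.3,-3.7,0],
    [-4.3,-3.7,0],
    [-4.3,-3.7,0],
    [-4.3,-3.7,0],
  ],
  yaw=[0,0,0,0,0],
  jaw=[0,0,0,0,0],
)

```text
clock: 0.72
tool_pos: [0.3322, 0.4183, 0.2451]
tcp_rot: [-0.399, -3.116, 0.0]
force: [0.2, -0.2, -0.1]
gripper_width: 0.0002
grasp_force: 0.0
```

>>> play_rows(
  dp=[
    [-4.3,-3.7,0],
    [-4.3,-3.7,0],
    [-4.3,-3.7,0],
    [-4.3,-3.7,0],
    [0,0,0],
  ],
  yaw=[0,0,0,0,0],
  jaw=[0,0,0,0,0],
)

```text
clock: 1.35
tool_pos: [0.4621, 0.2307, 0.2449]
tcp_rot: [-0.406, -3.115, 0.001]
force: [-0.2, 0.5, -0.7]
gripper_width: 0.0001
grasp_force: 0.0
```

```bash
cat >> h.py <<'E'
def go(target,ydeg=None):
    s=status.observe();R=cv2.Rodrigues(s["tcp_rot"])[0];d=R.T@(np.array(target)-s["tool_pos"])
    a=np.degrees(np.arctan2(R[1,1],R[0,1]))
    print("t",s["clock"],"pos",s["tool_pos"].round(4),"F",s["force"].round(1),"tooly",a.round(2),"tool z",R[:,2].round(3),"dp cm",(d*100).round(2), "yaw",None if ydeg is None else round(a-ydeg,2))
    if ydeg is not None:
        y=np.radians(ydeg);Y=np.array([np.cos(y),np.sin(y)]);X=np.array([-Y[1],Y[0]]) ; X=-X if False else X
        w=(np.array(target)-s["tool_pos"])[:2]; print("dp after yaw", (100*w@X).round(2),(100*w@Y).round(2))
E
python3 - <<'E'
from h import *
go([.5264,.1468,.2],87.5)
m=imaging.camera_model("wrist");R=cv2.Rodrigues(m["rvec"])[0];print("cam",-R.T@m["tvec"],R[2])
cv2.imwrite("pics/w1.png",imaging.camera("wrist")[:,:,::-1])
np.savez("w1.npz",**m)
E
```

```text
t 1.35 pos [0.4621 0.2307 0.2449] F [-0.2  0.5 -0.7] tooly 75.15 tool z [-0.    -0.001 -1.   ] dp cm [-8.36 -6.46  4.5 ] yaw -12.35
dp after yaw -6.79 -8.1
cam [0.39715433 0.24788358 0.37276243] [ 0.25353549 -0.06862494 -0.96488879]
```

View pics/w1.png

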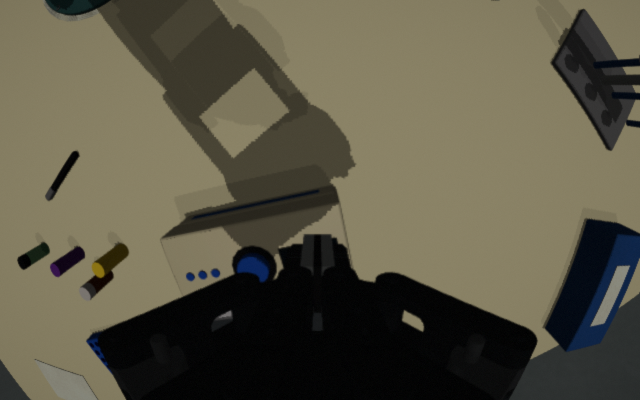

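The wrist view shows the button at (254,266), the keys at (190–215,275), the fingers at (317,270), and the vials on the left with the white cap at (87,292).

Run:
```python
from h import *
W=cv2.imread("pics/w1.png")[:,:,::-1].copy();m=dict(np.load("w1.npz"))
b,s=blob(W,(232,245,278,290),(105,100,50),(130,255,255));print(b,s)
mt,ms=imaging.camera_model("top"),imaging.camera_model("scene")
r=[ray(mt,(223.5,200.2)),ray(ms,(369.3,138.6)),ray(m,b,True)]
print(tri(r)); print([onz(q,.105).round(4) for q in r])
k,s=blob(W,(184,268,195,284),(100,100,50),(130,255,255));k2,s2=blob(W,(209,266,222,280),(100,100,50),(130,255,255))
p,q=[onz(ray(m,x,True),.092) for x in(k,k2)];print(p,q,np.degrees(np.arctan2(*(q-p)[[0,1]])))
X=tri(r)[0]; go([X[0],X[1],.2],87.5)
```

```text
[253.24380165 267.28099174] [  5  12  32  25 484]
(array([0.52562421, 0.14677818, 0.09505428]), [np.float64(0.5037519762836952), np.float64(1.6115538552041333), np.float64(1.4261790730621717)])
[array([0.5248, 0.1442, 0.105 ]), array([0.5312, 0.1409, 0.105 ]), array([0.5197, 0.1498, 0.105 ])]
[0.52139101 0.06929305 0.092     ] [0.52286311 0.10124876 0.092     ] 2.6375675456041523
t 1.4 pos [0.4613 0.2322 0.245 ] F [-0.2  0.2  0.1] tooly 75.23 tool z [-0.001 -0.    -1.   ] dp cm [-8.4  -6.61  4.5 ] yaw -12.27
dp after yaw -6.8 -8.25
```

>>> play_rows(
  dp=[
    [0,0,0],
    [0,0,0],
    [-3.4,-4.1,1],
    [-3.4,-4.1,2],
    [0,0,2],
  ],
  yaw=[-6.1,-6.1,0,0,0],
  jaw=[0,0,0,0,0],
)

```text
clock: 2.02
tool_pos: [0.526, 0.1477, 0.1943]
tcp_rot: [-0.068, -3.14, 0.0]
force: [0.4, 0.6, -1.2]
gripper_width: 0.0001
grasp_force: 0.0
```

>>> play_rows(
  dp=[
    [0,0,2],
    [0,0,1],
    [0,0,0.5],
    [0,0,0],
    [0,0,0],
  ],
  yaw=[0,0,0,0,0],
  jaw=[0,0,0,0,0],
)

```text
clock: 2.65
tool_pos: [0.5254, 0.1489, 0.161]
tcp_rot: [0.065, 3.14, 0.0]
force: [0.0, 0.3, -0.8]
gripper_width: 0.0002
grasp_force: 0.0
```

Run:
```python
from h import *
go([.5245,.1463,.13],87.4)
for n in("wrist","scene","top"):cv2.imwrite(f"pics/{n}2.png",imaging.camera(n)[:,:,::-1])
a=cv2.imread("pics/wrist2.png");b=cv2.imread("pics/scene2.png")[90:200,310:480];b=cv2.resize(b,(340,220))
a[180:400,0:0]=0
cv2.imwrite("pics/c2.png",np.hstack([a[150:370,180:520],b]))
```

```text
t 2.65 pos [0.5254 0.1489 0.161 ] F [ 0.   0.3 -0.8] tooly 87.62 tool z [ 0.001  0.    -1.   ] dp cm [ 0.08 -0.26  3.1 ] yaw 0.22
dp after yaw 0.08 -0.26
```

View pics/c2.png

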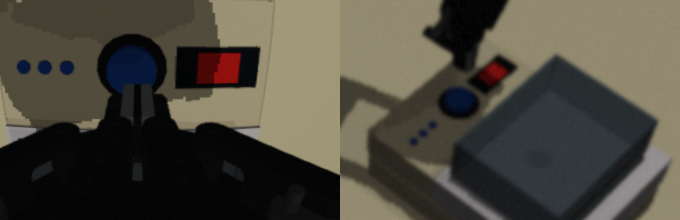

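>>> play_rows(
  dp=[
    [0,-0.25,0.8],
    [0,0,0.6],
    [0,0,0.6],
    [0,0,0.3],
    [0,0,0],
  ],
  yaw=[0,0,0,0,0],
  jaw=[0,0,0,0,0],
)

```text
clock: 3.42
tool_pos: [0.525, 0.1462, 0.137]
tcp_rot: [-0.066, -3.141, 0.0]
force: [-0.4, 0.1, 0.4]
gripper_width: 0.0002
grasp_force: 0.0
```

>>> play_rows(
  dp=[
    [0,0,0.15],
    [0,0,0.15],
    [0,0,0.1],
    [0,0,0],
    [0,0,0],
  ],
  yaw=[0,0,0,0,0],
  jaw=[0,0,0,0,0],
)

```text
clock: 4.05
tool_pos: [0.5251, 0.1462, 0.1333]
tcp_rot: [-0.066, -3.141, -0.0]
force: [-0.1, 0.1, 0.1]
gripper_width: -0.0003
grasp_force: 0.0
```

>>> play_rows(
  dp=[
    [0,0,0.15],
    [0,0,0.15],
    [0,0,0.1],
    [0,0,0],
    [0,0,0],
  ],
  yaw=[0,0,0,0,0],
  jaw=[0,0,0,0,0],
)

```text
clock: 4.68
tool_pos: [0.5251, 0.1461, 0.1293]
tcp_rot: [-0.066, -3.141, 0.0]
force: [-0.1, 1.5, 0.3]
gripper_width: -0.0
grasp_force: 0.0
```

>>> play_rows(
  dp=[
    [0,0,0.15],
    [0,0,0.15],
    [0,0,0.1],
    [0,0,0],
    [0,0,0],
  ],
  yaw=[0,0,0,0,0],
  jaw=[0,0,0,0,0],
)

```text
clock: 5.3
tool_pos: [0.5252, 0.1462, 0.1253]
tcp_rot: [0.066, 3.141, 0.0]
force: [-0.7, -0.5, 0.5]
gripper_width: 0.0001
grasp_force: 0.0
```

>>> play_rows(
  dp=[
    [0,0,0.15],
    [0,0,0.15],
    [0,0,0.1],
    [0,0,0],
    [0,0,0],
  ],
  yaw=[0,0,0,0,0],
  jaw=[0,0,0,0,0],
)

```text
clock: 5.92
tool_pos: [0.5251, 0.1461, 0.1213]
tcp_rot: [0.066, 3.141, -0.0]
force: [0.7, -0.8, 0.1]
gripper_width: 0.0001
grasp_force: 0.0
```

>>> play_rows(
  dp=[
    [0,0,0.1],
    [0,0,0.1],
    [0,0,0.1],
    [0,0,0],
    [0,0,0],
  ],
  yaw=[0,0,0,0,0],
  jaw=[0,0,0,0,0],
)

```text
clock: 6.55
tool_pos: [0.5251, 0.1461, 0.1183]
tcp_rot: [-0.066, -3.141, -0.0]
force: [0.1, -0.5, -0.6]
gripper_width: 0.0001
grasp_force: 0.0
```

>>> play_rows(
  dp=[
    [0,0,0.1],
    [0,0,0.1],
    [0,0,0.1],
    [0,0,0],
    [0,0,0],
  ],
  yaw=[0,0,0,0,0],
  jaw=[0,0,0,0,0],
)

```text
clock: 7.18
tool_pos: [0.5251, 0.1462, 0.1153]
tcp_rot: [-0.066, -3.141, 0.0]
force: [0.5, -0.1, -0.6]
gripper_width: -0.0003
grasp_force: 0.0
```

>>> play_rows(
  dp=[
    [0,0,0.1],
    [0,0,0.1],
    [0,0,0.1],
    [0,0,0],
    [0,0,0],
  ],
  yaw=[0,0,0,0,0],
  jaw=[0,0,0,0,0],
)

```text
clock: 7.8
tool_pos: [0.5253, 0.1462, 0.1131]
tcp_rot: [0.066, 3.14, 0.0]
force: [-3.8, -0.7, 8.6]
gripper_width: 0.0001
grasp_force: 4.2
```

Run:
```python
from h import *
go([.5251,.1462,.112])
for n in("wrist","scene","top"):cv2.imwrite(f"pics/{n}3.png",imaging.camera(n)[:,:,::-1])
s=status.observe();print(s["force"],s["wrist_torque"],s["tool_pos"])
a=cv2.imread("pics/wrist3.png")[150:400,160:480];b=cv2.resize(cv2.imread("pics/scene3.png")[90:200,330:450],(273,250),interpolation=2);c=cv2.resize(cv2.imread("pics/top3.png")[150:240,170:242],(200,250),interpolation=2)
cv2.imwrite("pics/c3.png",np.hstack([a,b,c]))
```

```text
t 7.8 pos [0.5253 0.1462 0.1131] F [-3.8 -0.7  8.6] tooly 87.6 tool z [ 0.001  0.    -1.   ] dp cm [0.02 0.   0.11] yaw None
[-2.79710906 -1.17898416  9.04073061] [-0.17067756  0.64512155 -0.03560208] [0.52528611 0.14618383 0.11311365]
```

View pics/c3.png

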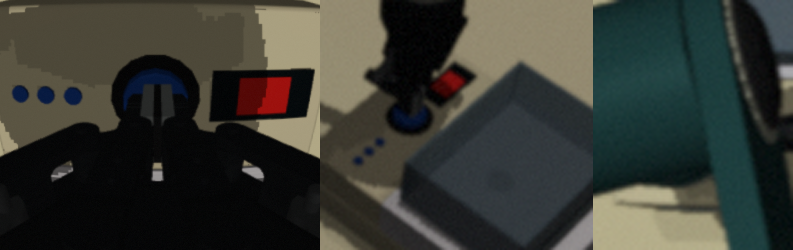

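The fingertips rest on the button, at about (157,90) in the wrist crop. I test the stiffness with a small step.

>>> play_rows(
  dp=[
    [0,0,0.03],
    [0,0,0],
    [0,0,0],
  ],
  yaw=[0,0,0],
  jaw=[0,0,0],
)

```text
clock: 8.32
tool_pos: [0.5253, 0.1462, 0.1127]
tcp_rot: [0.066, 3.14, 0.0]
force: [-2.9, -1.0, 7.6]
gripper_width: 0.0001
grasp_force: 3.9
```

>>> play_rows(
  dp=[
    [0,0,0.05],
    [0,0,0.05],
    [0,0,0],
    [0,0,0],
  ],
  yaw=[0,0,0,0],
  jaw=[0,0,0,0],
)

```text
clock: 8.82
tool_pos: [0.5253, 0.1462, 0.1117]
tcp_rot: [0.066, 3.14, 0.0]
force: [-3.8, -0.8, 6.8]
gripper_width: 0.0001
grasp_force: 3.8
```

>>> play_rows(
  dp=[
    [0,0,0.05],
    [0,0,0.05],
    [0,0,0.05],
    [0,0,0],
    [0,0,0],
  ],
  yaw=[0,0,0,0,0],
  jaw=[0,0,0,0,0],
)

```text
clock: 9.45
tool_pos: [0.5252, 0.1462, 0.1101]
tcp_rot: [0.066, 3.14, 0.0]
force: [-2.4, -1.4, 7.5]
gripper_width: -0.0005
grasp_force: 3.6
```

>>> play_rows(
  dp=[
    [0,0,0.05],
    [0,0,0.05],
    [0,0,0],
    [0,0,0],
  ],
  yaw=[0,0,0,0],
  jaw=[0,0,0,0],
)

```text
clock: 9.95
tool_pos: [0.5253, 0.1462, 0.1095]
tcp_rot: [0.066, 3.14, 0.0]
force: [-4.3, -0.4, 9.5]
gripper_width: 0.0
grasp_force: 5.2
```

Run:
```python
from h import *
a=imaging.camera("scene");b=cv2.imread("pics/scene3.png")[:,:,::-1]
d=cv2.absdiff(a,b).max(2)[100:220,370:480];print((d>40).sum())
```

```text
7
```

>>> play_rows(
  dp=[
    [0,0,0.05],
    [0,0,0],
    [0,0,0],
  ],
  yaw=[0,0,0],
  jaw=[0,0,0],
)

```text
clock: 10.38
tool_pos: [0.5253, 0.1462, 0.1086]
tcp_rot: [0.066, 3.14, 0.0]
force: [-2.1, 1.1, 6.4]
gripper_width: -0.0001
grasp_force: 3.3
```

Run:
```python
from h import *
a=imaging.camera("scene");b=cv2.imread("pics/scene3.png")[:,:,::-1]
d=cv2.absdiff(a,b).max(2)[100:220,370:480];print((d>40).sum())
print(status.observe()["force"],status.observe()["tool_pos"])
```

```text
4751
[-1.72619366 -1.46535725  7.44854955] [0.52527152 0.1461796  0.10862574]
```

The hood is springing open. I ease off and wait.

>>> play_rows(
  dp=[
    [0,0,-0.2],
    [0,0,-0.4],
    [0,0,-0.6],
    [0,0,0],
    [0,0,0],
  ],
  yaw=[0,0,0,0,0],
  jaw=[0,0,0,0,0],
)

```text
clock: 11.05
tool_pos: [0.525, 0.1461, 0.1199]
tcp_rot: [-0.066, -3.141, 0.0]
force: [0.4, 0.4, -0.7]
gripper_width: 0.0002
grasp_force: 0.0
```

>>> play_rows(
  dp=[
    [0,0,-2],
    [2,0,-4],
    [4,0,-5],
    [4,0,-5],
    [0,0,0],
  ],
  yaw=[0,0,0,0,0],
  jaw=[0,0,0,0,0],
)

```text
clock: 11.68
tool_pos: [0.4262, 0.1506, 0.2837]
tcp_rot: [0.064, 3.133, 0.004]
force: [-0.0, 0.6, -0.7]
gripper_width: -0.0001
grasp_force: 0.0
```

Run:
```python
from h import *
go([.53,-.14,.25],87.4)
m=imaging.camera_model("wrist");np.savez("w4.npz",**m)
for n in("wrist","scene","top"):cv2.imwrite(f"pics/{n}4.png",imaging.camera(n)[:,:,::-1])
a=cv2.imread("pics/wrist4.png")[:,100:540];b=cv2.resize(cv2.imread("pics/scene4.png")[60:260,300:480],(360,400),interpolation=2)
cv2.imwrite("pics/c4.png",np.hstack([a,b]))
```

```text
t 11.675 pos [0.4262 0.1506 0.2837] F [-0.   0.6 -0.7] tooly 87.65 tool z [ 0.008  0.002 -1.   ] dp cm [-11.53 -28.62   3.38] yaw 0.25
dp after yaw -11.68 -28.56
```

View pics/c4.png

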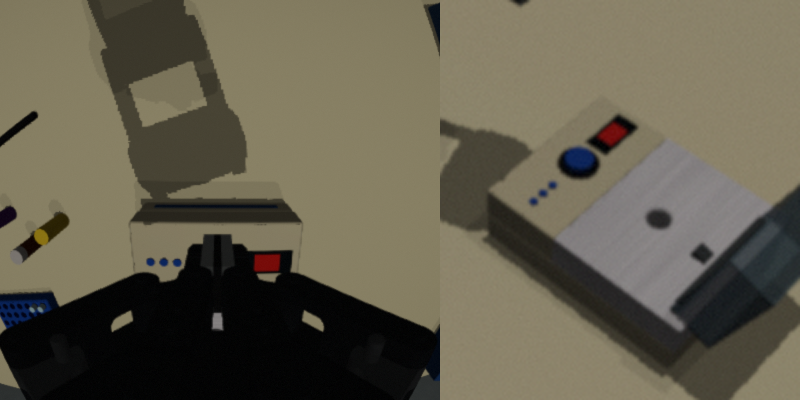

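The hood is fully open, with the well at scene pixel (409,169). The amber cap is at wrist pixel (117,257). I now measure both.

Run:
```python
from h import *
T=cv2.imread("pics/top.png")[:,:,::-1].copy();S=cv2.imread("pics/scene4.png")[:,:,::-1].copy();W=cv2.imread("pics/wrist4.png")[:,:,::-1].copy();T4=cv2.imread("pics/top4.png")[:,:,::-1].copy()
mt,ms=imaging.camera_model("top"),imaging.camera_model("scene");m=dict(np.load("w4.npz"))
for n,I,p in(("T",T,(358,198)),("S",S,(285,232)),("W",W,(117,257)),("bg",T,(345,190)),("well",S,(409,169)),("deck",S,(395,180))):
    print(n,cv2.cvtColor(I[p[1]-1:p[1]+1,p[0]-1:p[0]+1].copy(),cv2.COLOR_RGB2HSV).reshape(-1,3).mean(0))
rs=[]
for I,mm,box,f in((T,mt,(348,188,369,208),0),(S,ms,(275,222,296,241),0),(W,m,(105,245,130,270),1)):
    b,s=blob(I,box,(0,0,95),(180,45,255));print(b.round(1),s);rs.append(ray(mm,b,f))
print(tri(rs[:2]),tri(rs[1:]),tri(rs))
b,s=blob(S,(395,158,422,181),(0,0,0),(180,255,90));print("well",b,s,onz(ray(ms,b),.0895))
b,s=blob(T4,(205,120,250,165),(0,0,0),(180,255,90));print("wellT",b,s,onz(ray(mt,b),.0895))
```

```text
T [ 20.    10.   147.75]
S [ 15.   18.  125.5]
W [ 15.75  21.   120.  ]
bg [ 24.75  64.   146.  ]
well [123.75  14.75  39.  ]
deck [ 45.     6.   132.25]
[359.2 195.9] [ 6  3 11 11 99]
[283.5 230. ] [ 3  3 12 11 90]
[115.7 257.1] [  5   5  12  15 129]
(array([ 0.53092192, -0.14487128,  0.06790898]), [np.float64(0.9014672605081384), np.float64(0.9014672605081598)]) (array([ 0.5311914 , -0.14509145,  0.06887458]), [np.float64(0.9121454320556458), np.float64(0.9121454320558132)]) (array([ 0.53085094, -0.14519587,  0.06877456]), [np.float64(0.6703116622837446), np.float64(1.2332281131500882), np.float64(0.6194557997834859)])
well [408.95 169.08] [  8   7  13  10 100] [0.64291995 0.13944978 0.0895    ]
wellT [224.88235294 146.25490196] [16 23 11 10 51] [0.64354952 0.14368571 0.0895    ]
```

>>> play_rows(
  dp=[
    [-1.97,-4.84,0],
    [-1.97,-4.84,0],
    [-1.97,-4.84,0],
    [-1.97,-4.84,0],
    [-1.97,-4.84,0],
  ],
  yaw=[0,0,0,0,0],
  jaw=[0.5,0.5,0.5,0.5,0.5],
)

```text
clock: 12.45
tool_pos: [0.5159, -0.0978, 0.2763]
tcp_rot: [-0.067, -3.139, -0.001]
force: [1.2, 0.2, 0.5]
gripper_width: 0.0428
grasp_force: 0.0
```

>>> play_rows(
  dp=[
    [-1.97,-4.84,2],
    [0,0,4],
    [0,0,3.5],
    [0,0,3],
    [0,0,0],
  ],
  yaw=[0,0,0,0,0],
  jaw=[0.5,0.5,0.5,0.5,0.5],
)

```text
clock: 13.08
tool_pos: [0.5319, -0.1448, 0.1493]
tcp_rot: [-0.066, -3.135, -0.003]
force: [-0.2, -0.0, 0.8]
gripper_width: 0.0427
grasp_force: 0.0
```

Run:
```python
from h import *
go([.531,-.145,.056],87.4)
m=imaging.camera_model("wrist");np.savez("w5.npz",**m)
cv2.imwrite("pics/wrist5.png",imaging.camera("wrist")[:,:,::-1])
print(status.observe()["gripper_width"])
```

```text
t 13.075 pos [ 0.5319 -0.1448  0.1493] F [-0.2 -0.   0.8] tooly 87.58 tool z [-0.006  0.002 -1.   ] dp cm [ 0.04 -0.04  9.33] yaw 0.18
dp after yaw 0.09 -0.03
0.0425479788736122
```

View pics/wrist5.png

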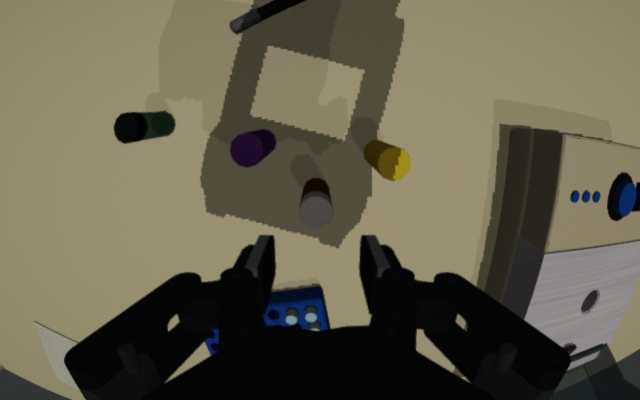

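The white cap sits centred between the open jaws at (316,207), with yellow at (390,160) and purple at (253,148) both clear. The well is visible at (590,301).

Run:
```python
from h import *
W=cv2.imread("pics/wrist5.png")[:,:,::-1].copy();m=dict(np.load("w5.npz"))
hsv=cv2.cvtColor(W,cv2.COLOR_RGB2HSV);print(hsv[215,316],hsv[220,345],hsv[190,316])
b,s=blob(W,(290,185,345,232),(0,0,60),(180,35,140));print(b,s)
for z in(.066,.07):print(onz(ray(m,b,1),z))
b,s=blob(W,(575,285,605,320),(0,0,0),(180,255,75));print(b,s,onz(ray(m,b,1),.0895))
```

```text
[11 27 76] [23 68 83] [  8 182  21]
[315.46732429 211.47718866] [  9  11  33  32 811]
[ 0.53158277 -0.14584389  0.066     ]
[ 0.5303334 -0.1457737  0.07     ]
[589.22513089 300.7486911 ] [  6   5  17  22 191] [0.63935472 0.13691536 0.0895    ]
```

>>> play_rows(
  dp=[
    [0.1,-0.1,3],
    [0,0,3],
    [0,0,2.5],
    [0,0,0.8],
    [0,0,0],
  ],
  yaw=[0,0,0,0,0],
  jaw=[0.5,0.5,0.5,0.5,0.5],
)

```text
clock: 13.75
tool_pos: [0.5325, -0.146, 0.0605]
tcp_rot: [0.066, 3.14, -0.0]
force: [0.4, -0.0, 0.5]
gripper_width: 0.0425
grasp_force: 0.0
```

>>> play_rows(
  dp=[
    [0,0,0],
    [0,0,0],
    [0,0,0],
    [0,0,0],
    [0,0,0],
  ],
  yaw=[0,0,0,0,0],
  jaw=[0.2,0.2,0.2,0.2,0.2],
  newtons=30,
)

```text
clock: 14.38
tool_pos: [0.5327, -0.146, 0.0611]
tcp_rot: [0.066, 3.139, -0.001]
force: [-0.0, 0.9, 7.2]
gripper_width: 0.023
grasp_force: 29.3
```

>>> play_rows(
  dp=[
    [0,0,-1],
    [0,0,-3],
    [0,0,-5],
    [0,0,-4],
    [-1.6,4,0],
  ],
  yaw=[0,0,0,0,0],
  jaw=[0.2,0.2,0.2,0.2,0.2],
)

```text
clock: 15.0
tool_pos: [0.5506, -0.1078, 0.1945]
tcp_rot: [0.07, 3.135, -0.003]
force: [0.5, 0.7, -1.0]
gripper_width: 0.0226
grasp_force: 29.6
```

>>> play_rows(
  dp=[
    [-2,4,0],
    [-2,4,0],
    [-2,4,0],
    [-2,4,0],
    [0,0,0],
  ],
  yaw=[0,0,0,0,0],
  jaw=[0.2,0.2,0.2,0.2,0.2],
)

```text
clock: 15.62
tool_pos: [0.637, 0.0523, 0.1899]
tcp_rot: [-0.062, -3.141, -0.0]
force: [-0.3, -0.1, -0.1]
gripper_width: 0.0229
grasp_force: 29.5
```

Run:
```python
from h import *
go([.642,.141,.19],87.4)
m=imaging.camera_model("wrist");np.savez("w6.npz",**m)
for n in("wrist","scene","top"):cv2.imwrite(f"pics/{n}6.png",imaging.camera(n)[:,:,::-1])
print(status.observe()["gripper_width"],status.observe()["grasp_force"])
```

```text
t 15.625 pos [0.637  0.0523 0.1899] F [-0.3 -0.1 -0.1] tooly 87.75 tool z [-0.  0. -1.] dp cm [-0.15  8.88 -0.01] yaw 0.35
dp after yaw -0.1 8.88
0.02267793473805788 29.549053609371185
```

View pics/wrist6.png

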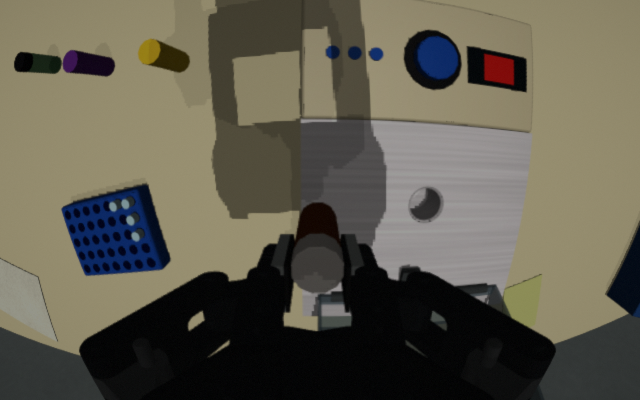

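The well is at (426,204). The vial is held upright, with its cap at (317,263) and its base edge at (318,203). I fit both next.

Run:
```python
from h import *
W=cv2.imread("pics/wrist6.png")[:,:,::-1].copy();m=dict(np.load("w6.npz"))
x0,y0=398,178;g=cv2.cvtColor(W[y0:232,x0:454].copy(),cv2.COLOR_RGB2GRAY)
dk=cv2.inRange(g,0,int(np.median(g))-22);n,l,st,ce=cv2.connectedComponentsWithStats(dk);i=1+np.argmax(st[1:,4]);print(st[i],np.median(g))
pts=np.argwhere(l==i)[:,::-1].astype(np.int32);h=cv2.convexHull(pts);e=cv2.fitEllipse(h);print("hull",e)
e2=cv2.minEnclosingCircle(h)
for c in(e[0],e2[0]):print("well",onz(ray(m,np.array(c)+[x0,y0],1),.09))
mt=imaging.camera_model("top");ms=imaging.camera_model("scene")
print("tri w/scene",tri([ray(ms,(408.95,169.08)),ray(m,np.array(e[0])+[x0,y0],1)]))
b,s=blob(W,(285,225,350,300),(0,0,70),(180,40,255));print("cap",b,s)
for z in(.195,.199):
    print(onz(ray(m,b,1),z))
print(onz(ray(m,(318,203),1),.129),"base front edge")
cv2.imwrite("pics/z.png",cv2.resize(W[160:310,270:470],None,fx=4,fy=4)[:,:,::-1])
```

```text
[ 11   8  35  37 815] 147.0
hull ((27.562786102294922, 26.208629608154297), (33.411231994628906, 37.59807586669922), 34.86186218261719)
well [0.64023406 0.13897624 0.09      ]
well [0.64030022 0.13901867 0.09      ]
tri w/scene (array([0.64170313, 0.14091007, 0.08647264]), [np.float64(0.6662390703774627), np.float64(0.6662390703774275)])
cap [316.60304288 286.50899032] [  9  47  49  28 723]
[0.64518053 0.05176658 0.195     ]
[0.64272431 0.05187128 0.199     ]
[0.62436685 0.05340091 0.129     ] base front edge
```

View pics/z.png

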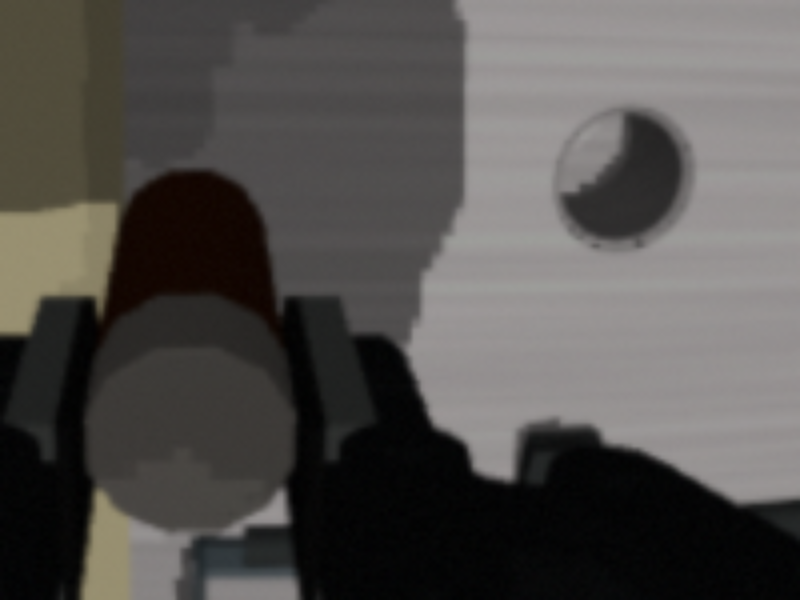

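Run:
```python
from h import *
m=dict(np.load("w6.npz"))
w=onz(ray(m,(425.8,204.5),1),.09);print("well",w)
for z in(.197,.199,.201):print("cap",z,onz(ray(m,(318,269.3),1),z))
for z in(.127,.129,.131):print("base front",z,onz(ray(m,(318,202.5),1),z), "sides", onz(ray(m,(299.8,215),1),z),onz(ray(m,(336.8,215),1),z))
```

```text
well [0.64048693 0.13919712 0.09      ]
cap 0.197 [0.63503837 0.05279344 0.197     ]
cap 0.199 [0.63395793 0.05282965 0.199     ]
cap 0.201 [0.6328775  0.05286586 0.201     ]
base front 0.127 [0.62461166 0.05339718 0.127     ] sides [0.63258313 0.04126348 0.127     ] [0.63354268 0.06526757 0.127     ]
base front 0.129 [0.6240371  0.05341377 0.129     ] sides [0.63192498 0.04140731 0.129     ] [0.63287447 0.06515968 0.129     ]
base front 0.131 [0.62346254 0.05343036 0.131     ] sides [0.63126683 0.04155113 0.131     ] [0.63220626 0.06505179 0.131     ]
```

>>> play_rows(
  dp=[
    [-0.16,3.5,0],
    [0,3.5,0],
    [0,1.7,1],
    [0,0,1],
    [0,0,0],
  ],
  yaw=[0,0,0,0,0],
  jaw=[0.2,0.2,0.2,0.2,0.2],
)

```text
clock: 16.4
tool_pos: [0.6411, 0.1357, 0.1683]
tcp_rot: [-0.067, -3.139, 0.001]
force: [-0.2, -0.2, -0.2]
gripper_width: 0.0232
grasp_force: 29.6
```

Run:
```python
from h import *
go([.642,.1392,.154])
m=imaging.camera_model("wrist");np.savez("w7.npz",**m)
W=imaging.camera("wrist");cv2.imwrite("pics/wrist7.png",W[:,:,::-1])
K=m["intrinsics"];R=cv2.Rodrigues(m["rvec"])[0]
def proj(P):
    c=R@np.array(P)+m["tvec"];t=np.arctan2(np.hypot(*c[:2]),c[2]);return K[:2,2]+K[0,0]*t*c[:2]/np.hypot(*c[:2])
th=np.linspace(0,2*np.pi,9)[:-1]
print("well rim proj",[proj([.641+.0155*np.cos(t),.14+.0155*np.sin(t),.09]).round(0).tolist() for t in th])
hsv=cv2.cvtColor(W,cv2.COLOR_RGB2HSV)
for y in range(176,226,3):
    print(y," ".join(f"{hsv[y,x,2]:3d}{'r' if hsv[y,x,1]>90 else ' '}" for x in range(288,350,3)))
```

```text
t 16.4 pos [0.6411 0.1357 0.1683] F [-0.2 -0.2 -0.2] tooly 87.56 tool z [-0.002 -0.001 -1.   ] dp cm [-0.08  0.35  1.43] yaw None
well rim proj [[324.0, 234.0], [339.0, 227.0], [345.0, 212.0], [339.0, 198.0], [322.0, 192.0], [307.0, 199.0], [301.0, 214.0], [308.0, 229.0]]
176  64   64   65   65   65   65   65   66   65   65   64   64   66   66   64   66   66   65   64   64   65 
179  67   65   65   67   67   67   66   66   68   66   67   67   66   67   67   66   68   67   67   67   67 
182  63   64   62   62   63   63   63   63   63   63   62   62   62   63   64   63   67   67   68   67   67 
185  65   66   67   65   66   64   65   65   64   64   65   66   66   65   66   66   78   77   77   77   77 
188  65   64   66   65   63   65   65   64   64   63   64   64   63   64   64   65   78   77   77   77   76 
191  62   61   62   63   62   61   61   63   63   62   62   59   59   68   71   70   75   75   74   75   75 
194  75   62   63   64   63   64   62   64   59   52   56   64   68   62   62   66   77   77   76   76   77 
197  79   67   65   66   66   66   66   56   65   79   79   79  
[... 324 characters left out ...]
5r  18r  20r  46   67   65   43   62   79   79 
209  77   79   78   78   64   26r  18r  17r  18r  18r  17r  19r  15r  18r  18r  58   50   41   56   72   76 
212  81   80   81   79   61   18r  17r  17r  16r  19r  18r  18r  19r  16r  17r  20r  43   42   58   77   81 
215  79   81   79   80   38   19r  18r  18r  20r  19r  19r  20r  18r  16r  17r  16r  41   42   63   76   81 
218  77   76   78   74   18r  18r  18r  19r  19r  18r  19r  18r  18r  18r  18r  17r  31   44   64   75   77 
221  78   78   78   73   18r  18r  18r  20r  19r  19r  18r  17r  19r  16r  16r  16r  22r  54   66   77   79 
224  77   79   78   70   18r  17r  17r  19r  19r  18r  18r  18r  19r  17r  18r  17r  20r  63   76   79   79
```

The observed rim matches the predicted well at (0.641, 0.1395). I correct by 3.3 mm in y and lower gently.

>>> play_rows(
  dp=[
    [-0.08,0.33,0],
    [0,0,0.8],
    [0,0,0.5],
    [0,0,0],
    [0,0,0],
  ],
  yaw=[0,0,0,0,0],
  jaw=[0.2,0.2,0.2,0.2,0.2],
)

```text
clock: 17.08
tool_pos: [0.6425, 0.1401, 0.1567]
tcp_rot: [0.066, 3.141, -0.0]
force: [0.7, 0.4, -0.7]
gripper_width: 0.023
grasp_force: 29.6
```

Run:
```python
from h import *
go([.642,.1390,.120])
```

```text
t 17.075 pos [0.6425 0.1401 0.1567] F [ 0.7  0.4 -0.7] tooly 87.6 tool z [ 0. -0. -1.] dp cm [ 0.05 -0.12  3.67] yaw None
```

>>> play_rows(
  dp=[
    [0.05,-0.1,0],
    [0,0,0.15],
    [0,0,0.15],
    [0,0,0.1],
    [0,0,0],
  ],
  yaw=[0,0,0,0,0],
  jaw=[0.2,0.2,0.2,0.2,0.2],
)

```text
clock: 17.7
tool_pos: [0.6419, 0.1392, 0.1525]
tcp_rot: [-0.066, -3.141, 0.0]
force: [-0.7, 0.0, -0.2]
gripper_width: 0.0228
grasp_force: 29.6
```

>>> play_rows(
  dp=[
    [0,0,0.1],
    [0,0,0.1],
    [0,0,0],
    [0,0,0],
  ],
  yaw=[0,0,0,0],
  jaw=[0.2,0.2,0.2,0.2],
)

```text
clock: 18.2
tool_pos: [0.642, 0.1392, 0.1507]
tcp_rot: [0.066, 3.141, 0.0]
force: [-0.6, -0.3, -0.3]
gripper_width: 0.0228
grasp_force: 29.6
```

Below deck level minus 1 mm with no contact force, so I continue in small steps.

>>> play_rows(
  dp=[
    [0,0,0.1],
    [0,0,0.1],
    [0,0,0.1],
    [0,0,0],
    [0,0,0],
  ],
  yaw=[0,0,0,0,0],
  jaw=[0.2,0.2,0.2,0.2,0.2],
)

```text
clock: 18.82
tool_pos: [0.642, 0.1392, 0.1476]
tcp_rot: [0.066, 3.141, 0.0]
force: [-0.5, 0.2, -0.4]
gripper_width: 0.0227
grasp_force: 29.6
```

>>> play_rows(
  dp=[
    [0,0,0.1],
    [0,0,0.15],
    [0,0,0.15],
    [0,0,0],
    [0,0,0],
  ],
  yaw=[0,0,0,0,0],
  jaw=[0.2,0.2,0.2,0.2,0.2],
)

```text
clock: 19.45
tool_pos: [0.642, 0.1391, 0.1436]
tcp_rot: [-0.066, -3.141, 0.0]
force: [-1.0, -0.5, -0.9]
gripper_width: 0.0227
grasp_force: 29.6
```

>>> play_rows(
  dp=[
    [0,0,0.2],
    [0,0,0.2],
    [0,0,0.2],
    [0,0,0.1],
    [0,0,0],
  ],
  yaw=[0,0,0,0,0],
  jaw=[0.2,0.2,0.2,0.2,0.2],
)

```text
clock: 20.08
tool_pos: [0.6419, 0.1391, 0.1365]
tcp_rot: [-0.066, -3.141, 0.0]
force: [0.9, -0.4, -0.8]
gripper_width: 0.0228
grasp_force: 29.6
```

>>> play_rows(
  dp=[
    [0,0,0.2],
    [0,0,0.2],
    [0,0,0.2],
    [0,0,0.2],
    [0,0,0],
  ],
  yaw=[0,0,0,0,0],
  jaw=[0.2,0.2,0.2,0.2,0.2],
)

```text
clock: 20.7
tool_pos: [0.6419, 0.1391, 0.1284]
tcp_rot: [-0.066, -3.141, 0.0]
force: [0.4, -0.5, -0.2]
gripper_width: 0.0229
grasp_force: 29.6
```

>>> play_rows(
  dp=[
    [0,0,0.2],
    [0,0,0.2],
    [0,0,0.2],
    [0,0,0.1],
    [0,0,0],
  ],
  yaw=[0,0,0,0,0],
  jaw=[0.2,0.2,0.2,0.2,0.2],
)

```text
clock: 21.32
tool_pos: [0.6419, 0.1391, 0.1215]
tcp_rot: [-0.066, -3.141, 0.0]
force: [0.3, -0.3, -0.5]
gripper_width: 0.0226
grasp_force: 29.6
```

>>> play_rows(
  dp=[
    [0,0,0.1],
    [0,0,0.1],
    [0,0,0.1],
    [0,0,0],
    [0,0,0],
  ],
  yaw=[0,0,0,0,0],
  jaw=[0.2,0.2,0.2,0.2,0.2],
)

```text
clock: 21.95
tool_pos: [0.642, 0.1392, 0.1186]
tcp_rot: [0.066, 3.141, 0.0]
force: [0.0, 0.5, -0.5]
gripper_width: 0.0229
grasp_force: 29.6
```

>>> play_rows(
  dp=[
    [0,0,0.05],
    [0,0,0.05],
    [0,0,0.05],
    [0,0,0],
    [0,0,0],
  ],
  yaw=[0,0,0,0,0],
  jaw=[0.2,0.2,0.2,0.2,0.2],
)

```text
clock: 22.58
tool_pos: [0.642, 0.1392, 0.1172]
tcp_rot: [0.066, 3.141, 0.0]
force: [-0.4, -0.5, 0.8]
gripper_width: 0.0226
grasp_force: 29.9
```

>>> play_rows(
  dp=[
    [0,0,0.05],
    [0,0,0],
    [0,0,0],
  ],
  yaw=[0,0,0],
  jaw=[0.2,0.2,0.2],
)

```text
clock: 22.95
tool_pos: [0.6421, 0.1392, 0.1172]
tcp_rot: [0.066, 3.14, 0.0]
force: [-1.7, -0.5, 5.5]
gripper_width: 0.0227
grasp_force: 30.2
```

On the floor at 5.5 N. I release and withdraw straight up.

>>> play_rows(
  dp=[
    [0,0,0],
    [0,0,0],
    [0,0,0],
    [0,0,0],
    [0,0,0],
  ],
  yaw=[0,0,0,0,0],
  jaw=[0.4,0.5,0.6,0.6,0.6],
)

```text
clock: 23.58
tool_pos: [0.6419, 0.1391, 0.1166]
tcp_rot: [-0.066, -3.141, 0.0]
force: [-0.3, 0.5, -0.8]
gripper_width: 0.0515
grasp_force: 0.0
```

>>> play_rows(
  dp=[
    [0,0,-1],
    [0,0,-3],
    [0,0,-4],
    [4,0,-3],
    [6,0,0],
  ],
  yaw=[0,0,0,0,0],
  jaw=[0.6,0.6,0.6,0.6,0.6],
)

```text
clock: 24.2
tool_pos: [0.5421, 0.1434, 0.2298]
tcp_rot: [0.067, 3.137, 0.002]
force: [-0.3, 0.6, -0.2]
gripper_width: 0.051
grasp_force: 0.0
```

>>> play_rows(
  dp=[
    [6,0,0],
    [0,0,0],
    [0,0,0],
  ],
  yaw=[0,0,0],
  jaw=[0.6,0.6,0.6],
)

```text
clock: 24.58
tool_pos: [0.4824, 0.1459, 0.2276]
tcp_rot: [0.065, 3.139, 0.001]
force: [0.0, -0.3, -0.9]
gripper_width: 0.0512
grasp_force: 0.0
```

Run:
```python
from h import *
go([.642,.139,.12])
S=imaging.camera("scene");cv2.imwrite("pics/scene8.png",S[:,:,::-1]);m=imaging.camera_model("scene")
P=[[.641,.1395,z] for z in(.126,.110,.09)]
print("expected cap top, cap foot, mouth px",cv2.projectPoints(np.array(P),m["rvec"],m["tvec"],m["intrinsics"],None)[0].reshape(-1,2).round(1))
b,s=blob(S,(395,135,425,165),(0,0,95),(180,255,255));hsv=cv2.cvtColor(S,cv2.COLOR_RGB2HSV)
for y in range(140,184,3):print(y," ".join(f"{hsv[y,x,2]:3d}/{hsv[y,x,1]:3d}" for x in range(394,426,3)))
d=cv2.absdiff(S,cv2.imread("pics/scene4.png")[:,:,::-1]).max(2)
for n,(x0,y0,x1,y1) in dict(green=(200,248,224,280),pen=(208,182,240,232),rack=(280,265,365,352),hood=(425,140,520,240)).items():print(n,(d[y0:y1,x0:x1]>40).sum())
```

```text
t 24.575 pos [0.4824 0.1459 0.2276] F [ 0.  -0.3 -0.9] tooly 87.61 tool z [ 0.002  0.    -1.   ] dp cm [-15.96  -0.03  10.79] yaw None
expected cap top, cap foot, mouth px [[410.7 158.1]
 [409.6 162.8]
 [408.3 168.5]]
140 130/ 59 129/ 59 122/ 42 134/  8 135/  8 136/  6 135/  8 134/  6 130/  8 137/  9 136/  9
143 132/ 56 126/ 30 134/  6 139/  6 137/  9 135/  6 134/ 10 131/  6 138/  7 139/  9 132/  8
146 122/ 25 132/  6 136/  6 137/  6 133/  8 134/  8 134/ 10 136/  8 137/  6 132/  6 131/  8
149 132/ 10 134/  6 138/ 11 134/  6 132/ 10 132/  6 140/  7 138/  9 131/  8 132/  6 134/  8
152 133/  8 135/  4 135/  6 135/  9 133/  6 137/  6 138/  7 133/  6 132/  8 136/  9 134/  6
155 134/  6 134/  6 134/ 10 132/  8 135/  8 130/ 16 126/ 14 131/ 10 135/  9 137/  7 137/  7
158 133/  8 133/  8 133/  8 135/  8 122/ 17 128/ 20 127/ 22 125/ 18 134/  8 140/  7 137/  6
161 134/ 10 130/  6 135/  6 136/  8  64/ 24 120/ 23 124/ 19 111/ 16 139/  9 139/  9 138/  6
164 132/  6 137/ 11 130/ 10 116/  9  36/ 35  38/ 20  48/ 21  67/ 19 136/  8 141/  9 140/ 11
167 136/  8 133/  8 122/  8  62/ 16  21/146  27/ 57  30/ 77  84/ 15 140/  5 139/  7 142/  5
170 135/  8 133/  8 126/ 10  65/ 20  18/227  16/239  16/207  81/ 13 139/  7 140/  9 137/  7
173 135/  9 137/  7 136/  6 133/ 10  71/ 22  33/ 39  52/ 34 123/  8 139/  6 138/  7 138/  9
176 135/  9 137/  7 137/  6 138/  7 138/  7 139/ 11 134/  8 138/  7 139/  9 136/  6 136/  9
179 137/  7 135/  8 138/  7 138/  6 140/  9 136/  6 138/  7 138/  6 136/  8 135/  6 136/  8
182 136/  9 136/  8 135/  8 140/  9 135/  6 140/  7 138/  7 134/  4 136/  8 133/  6 134/  6
green 0
pen 0
rack 0
hood 0
```

The cap top sits where a fully seated vial should show, at (411,158). The green vial, pen, rack and hood show no change since the hood opened.

```bash
python3 -c "
from rig import ticket
print(ticket.close_job())"
```

```text
the job is handed in; nothing more can be done
None
```

The hood sprang fully open untouched, and the amber vial stands released and fully home in the well. The green vial, pen and tube rack did not move after the hood opened, and the highest force I read on the reader was about 9.5 N. The job is handed in, with no verdict returned.

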